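# Draw the clamp plate out from under the low desk shelf

## Task

The round steel clamp plate of the new monitor arm has slid under the low wooden desk shelf, right up against its back board, where nothing can hook behind it. Take the rubber-backed ruler by its grip bar, slide it in flat over the plate, press down lightly (a hard press makes the plate score the desk mat) and draw the plate out until it lies clear of the shelf, without heaving the ruler against the shelf. Then lay the ruler down flat and put the plate in the wooden tray with the screws, leaving the rest of the desk as it is.

Things in the scene. Friction and masses are not known exactly. Their poses are not given: they have to be found in the camera images.
- shelf: Low desk shelf of light wood, fixed: board 110 x 280 mm, 12 mm thick, underside 32 mm above the mat, on two side cheeks and a back board, open only at the front. Origin on the mat under the board's centre; x from the open front to the back, y along the board, z up. Board's front edge at x = -55 mm, back board's inner face at x = +43 mm, cheeks' inner faces at y = -126 and +126 mm.
- ruler: Aluminium ruler 250 x 38 mm, 5 mm thick with the black rubber covering its underside, 150 g, balanced at the grip. Upright black grip bar along its middle: 64 mm long, 12 mm wide, top 38 mm above the underside, on a 90 x 20 mm foot plate 7.5 mm high. Origin on the underside below the bar's centre; x along the ruler to its tip, z up. Lies flat on the mat across the robot's front at the start.
- tray: Shallow open tray of dark wood, fixed: 130 x 130 mm outside, walls 5 mm thick, rim 22 mm above the desk, inner floor 5 mm above it; two small screws lie in its +x, +y corner. Origin on the desk under its centre, z up.
- hard_drive: Black backup drive lying on the shelf, 80 x 116 x 17 mm; to be left alone.
- mouse_black: Black mouse on the left of the work, 105 x 60 x 39 mm; to be left alone.
- tumbler: Steel tumbler standing beyond the tray, 87 mm wide, 172 mm high; to be left alone.
- shelf_front (a point): Middle of the lower front edge of the shelf's board, 32 mm above the mat. A hard drive (17 mm high, left of the middle) and a pad of notes (12 mm high, right) lie on the board, whose top is 44 mm above the mat.
- ruler_tip (a point): Middle of the tip edge of the ruler's underside, 130 mm from the ruler's origin (the other end is 120 mm behind it). The tip end goes under the shelf. The rubber's friction on the plate is about 1.0, the plate's on the mat about 0.15. Held by the bar, the ruler tilts a little in the fingers when its tip is loaded: the press grows by some 5 N per mm lowered.
- plate: Clamp plate: plain steel disc, 50 mm in diameter, 8 mm thick, about 125 g. Origin at the centre of its underside, z up. It lies flat on the mat under the shelf, 1 to 6 mm before the back board, up to 80 mm either side of the middle. A press of 2.5 to 4 N from the ruler draws it along; with much less the rubber slips off it, over 7 N it scores the mat.
- mat: Smooth grey desk mat, fixed, 400 x 520 mm, 3 mm thick: the shelf, the plate and the ruler stand on it, so the surface there is 3 mm above the desk. Origin under its centre, z up. It always lies in the same place.

How it is judged:
By the outcome, as a careful person would: the job done as asked, in the order asked, and still so for the second after the job is handed in, with the robot touching nothing.
It also fails if it takes over 72 s, if anything falls off the work surface, if the arm or the gripper's body presses on something with over 40 N, if the wrist force passes 120 N, or if a joint passes its speed limit or range.

## Robot

A 6-joint arm with a two-finger parallel gripper is mounted at the origin on a cart in front of the work surface, level with it; the furniture and walls round the work are solid. World frame = base frame: x ahead of the robot, y to its left, z up, the work surface at z = 0. Lengths are in m, angles in rad, forces in N, time in s.
With the tool pointing down it reaches from about 0.25 to 0.725 m from the base axis. Payload 4 kg.
Tool frame: the origin (TCP) lies at the very end of the fingers, on their centre line; the grasp point (between the pads) lies 19 mm behind it; z points along the fingers, y is the line along which they close (so a half turn about z gives the same grasp; the last joint's range is limited). The gripper opens to 85 mm and grips with 20 to 120 N. Pads are 22 mm wide; open, the fingers measure 114 mm over their backs; the gripper's body (76 mm by 85 mm) begins 54 mm behind the grasp point. The pads swing forward as they close: fully open they stand 13 mm farther back than shut.
Start: joints at [-1.173, 0.241, 0.005, 1.335, 0, 1.571], TCP at [0.194, -0.461, 0.231] pointing down, gripper open.
Joint ranges: [-2.72, 2.72], [-1.05, 1.87], [-1.09, 1.28], [-1.99, 2.15], [-1.42, 1.44], [-3.14, 3.14]. Speed limits (rad/s): [2.79, 2.79, 3.14, 3.14, 3.14, 3.14].

## Interface

Orientations are given as a unit quaternion [x, y, z, w].
In Python, from workcell import bot gives the robot as it stands.
- The arm moves only by the tool carry_out, never from a script. Its argument "increments" is one flat list of numbers, 5 for each row, row after row: the finger opening in cm, from 0 to 8.54, then the shift along the tool's x, y, z in cm, then the turn about the tool's z in rad. A call has exactly 5 rows; each row shifts and turns the commanded pose from where the row before left it, along the tool's axes as they then stand; what a row does not reach is not made up. A row lasts 1/8 s, in which the tool goes at most 62.5 mm and 10.7 degrees, less where a joint would pass 70% of its speed; a pose out of reach is approached as far as the arm can. A call with a gripper value outside its range is refused whole. The fingers move at their own pace and stop on an object; the grip force is fixed at half the most. Time passes only in rows, so rows that do not move let the fingers close, or fill a call up. It gives the time, the measured TCP pose, the force, the opening and the grip force at its end, in the units of the state.
- bot.get_obs(): the state, without advancing time (a new reading comes with each control period).
- bot.camera(name): name is "side" or "top"; returns a dict with "pixels" (384x512x3 uint8, blue, green, red), "range_z" (384x512 float32, m along the optical axis (not along the pixel's ray), 0 where there is no reading), "mtx" (3x3 intrinsics, pixels), "eye" and "attitude" of the camera in the world. Camera axes: x right, y down, z forward; pixel columns grow to the right and rows downward; lengths in m; the calibration is good to about 2 mm. A picture is of the moment at which its call begins.
- bot.job_done(): hands the job in; it is judged then, once.
Trained networks look in a picture, given as the dict that the camera call returned (one of the last four; its "shot" number tells which), for a name from the list of things; names that differ only in an ending like _2 or _b are one class to them, and where a whole thing is asked for, a point or a joint stands for the part that bears it (a point fixed in the world has none). Each returns a list of dicts, best first, with "p" (0 to 1); they miss things now and then, are a little off and sometimes report something else, mostly with a low value. They report only what shows in the picture. A call takes as long as a camera call.
- bot.find_in(picture, name): "xyz" ([x, y, z] in m, in the coordinates of the camera as it stood for that picture, good to about 4 mm: the middle of the surface that is visible of it).
- bot.regions_of(picture, name): "mask" (384x512 bool, what is visible of it).
- bot.place_of(picture, name): "xyz" ([x, y, z] in m, in the coordinates of the camera as it stood for that picture, good to about 4 mm: a listed point, or the origin of a listed thing).
The state is a dict: "clock": time; "joint_pos": joint angles; "joint_vel": joint speeds; "tau": joint torques, N m; "eef_pos": TCP position; "tool_rot": TCP orientation; "ft_force": force on the tool from outside, world axes, zero at the start; "ft_torque": the same for the moment, N m; "grip_width": finger opening in m; "grasp_force": force on a finger pad.
Only numpy, scipy, OpenCV 4.12 (cv2) and the standard library are available. Lean on these libraries where they do the work, as an engineer would, in place of code of your own. Each camera call takes 0.05 s, during which the arm holds its last target. There are 200 camera calls.

## Working session

There is one attempt and no reset: what is moved stays moved. The work goes in short steps, Python scripts to look and compute and a tool call to move; the robot and the scene stay as the last step left them, time stands still between calls to the robot, and variables do not carry over. Pictures are saved under pics/ and viewed, at most 10 in all, crops included, and the job is handed in when it is done.

Besides the shell and the picture viewer there is one more tool, called after ">>>" as name(argument=value, ...), one argument or row to a line, values as JSON. carry_out: Moves the arm, as the interface text tells. Its arguments: {"type":"object","properties":{"increments":{"type":"array","items":{"type":"number"}}},"required":["increments"]}

```bash
mkdir -p pics
cat > h.py <<'E'
import numpy as np, cv2
from workcell import bot
from scipy.spatial.transform import Rotation as R
def RM(c):
    a=np.array(c["attitude"],float)
    return a if a.shape==(3,3) else R.from_quat(a).as_matrix()
def w(c,p): return RM(c)@np.array(p)+np.array(c["eye"])
def cloud(c):
    z=c["range_z"]; v,u=np.mgrid[:384,:512]; K=np.array(c["mtx"])
    P=np.stack([(u-K[0,2])/K[0,0]*z,(v-K[1,2])/K[1,1]*z,z],-1)
    return P@RM(c).T+np.array(c["eye"])
E
python3 - <<'E'
from h import *
np.set_printoptions(precision=4,suppress=True)
o=bot.get_obs(); print({k:np.round(o[k],3) for k in o})
for n in ("side","top"):
    c=bot.camera(n); cv2.imwrite(f"pics/{n}0.png",c["pixels"])
    print(n,c["eye"],c["attitude"],c["mtx"])
    for t in ["shelf","shelf_front","ruler","ruler_tip","tray","plate","mat","mouse_black","tumbler","hard_drive"]:
        print(t,[(w(c,d["xyz"]),round(d["p"],2)) for d in bot.place_of(c,t)[:2]])
    m=bot.regions_of(c,"ruler")
    if m:
        P=cloud(c)[m[0]["mask"]&(c["range_z"]>0)]
        print("ruler rect",cv2.minAreaRect((P[:,:2]*1000).astype(np.float32)),np.percentile(P[:,2],[5,50,95]))
        B=P[P[:,2]>.03]; 
        if len(B)>5: print("bar",cv2.minAreaRect((B[:,:2]*1000).astype(np.float32)),len(B))
    m=bot.regions_of(c,"plate")
    if m:
        P=cloud(c)[m[0]["mask"]&(c["range_z"]>0)]; print("plate",m[0]["p"],len(P),P.min(0),P.max(0),P.mean(0))
E
```

```text
{'clock': np.float64(0.0), 'joint_pos': array([-1.173,  0.241,  0.004,  1.335, -0.   ,  1.571]), 'joint_vel': array([ 0.001, -0.002, -0.001,  0.001,  0.   , -0.   ]), 'tau': array([  0.002, -37.232,  25.241,   0.017,  -0.   ,   0.   ]), 'eef_pos': array([ 0.193, -0.46 ,  0.23 ]), 'tool_rot': array([ 0.98 ,  0.198, -0.   , -0.001]), 'ft_force': array([-0.368, -0.301,  0.201]), 'ft_torque': array([-0.032, -0.031, -0.035]), 'grasp_force': np.float64(0.0), 'grip_width': np.float64(0.085)}
side [-0.0563  0.8716  0.591 ] [-0.2573  0.8088 -0.5079  0.1471] [[364.5655   0.     248.943 ]
 [  0.     364.5655 189.7875]
 [  0.       0.       1.    ]]
shelf [(array([0.6281, 0.1116, 0.001 ]), 0.8)]
shelf_front [(array([0.5728, 0.1144, 0.0375]), 0.85)]
ruler [(array([ 0.4419, -0.0071,  0.0019]), 0.65)]
ruler_tip [(array([0.4208, 0.1185, 0.001 ]), 0.66)]
tray [(array([ 0.4829, -0.2956, -0.0027]), 0.69)]
plate []
mat [(array([0.5501, 0.0659, 0.002 ]), 0.59)]
mouse_black [(array([ 0.4105,  0.3788, -0.0009]), 0.71)]
tumbler [(array([0.5729, 0.1131, 0.037 ]), 0.75), (array([ 0.6775, -0.3842, -0.0016]), 0
[... 565 characters left out ...]
ay([0.5738, 0.1082, 0.0347]), 0.66)]
ruler [(array([ 0.438 , -0.0062,  0.0022]), 0.63)]
ruler_tip []
tray [(array([ 0.4853, -0.2953, -0.0025]), 0.9)]
plate []
mat [(array([0.5437, 0.0711, 0.0013]), 0.71)]
mouse_black [(array([0.408 , 0.3803, 0.0012]), 0.72)]
tumbler [(array([ 0.6807, -0.3848,  0.0019]), 0.59)]
hard_drive [(array([0.6344, 0.1707, 0.0499]), 0.85)]
ruler rect ((438.77801513671875, -1.9992523193359375), (40.49148941040039, 249.92190551757812), 9.168057441711426) [0.0038 0.008  0.0397]
bar ((438.9970397949219, -7.588512420654297), (11.988323211669922, 60.608795166015625), 8.364285469055176) 76
plate 0.73 1703 [ 0.5741 -0.027   0.0017] [0.6856 0.2469 0.0659] [0.6227 0.0739 0.0484]
```

```bash
python3 -c "
import cv2,numpy as np
cv2.imwrite('pics/both0.png',cv2.resize(np.vstack([cv2.imread('pics/side0.png'),cv2.imread('pics/top0.png')]),(400,600)))"
```

```text
(no output)
```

View pics/side0.png

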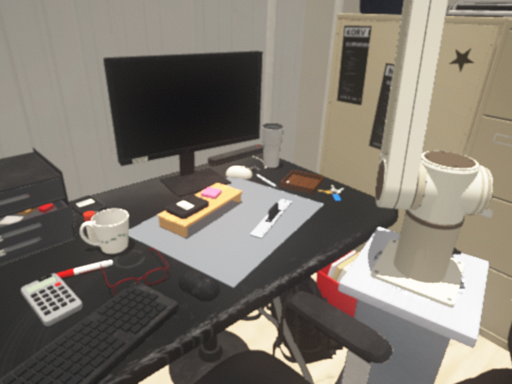

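View pics/top0.png

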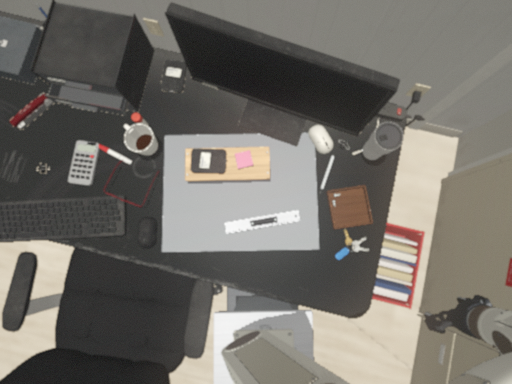

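The side and top views agree. The light-wood shelf is at px (228,164) in the top view, open toward the robot. The ruler is at (262,222) with its tip to the left (+y), the tray at (350,207), and the mouse at (147,232). The plate is hidden, and the network's top-view "plate" is really the shelf, so I'll have to find the plate by touch.

```bash
cat >> h.py <<'E'
def yaw(o): 
    x=R.from_quat(o["tool_rot"]).as_matrix()[:,0]; return np.arctan2(x[1],x[0])
def go(o,p,y=None):
    """tool-frame shift (cm) in present axes, and turn"""
    M=R.from_quat(o["tool_rot"]).as_matrix()
    s=M.T@(np.array(p)-o["eef_pos"])*100
    t=0 if y is None else -((y-yaw(o)+np.pi)%(2*np.pi)-np.pi)
    return np.round(s,2),round(t,3)
def st():
    o=bot.get_obs(); print("t%.2f p%s yaw%.4f f%s tq%s w%.4f g%.1f q6 %.2f"%(o["clock"],np.round(o["eef_pos"],4),yaw(o),np.round(o["ft_force"],2),np.round(o["ft_torque"],3),o["grip_width"],o["grasp_force"],o["joint_pos"][5])); return o
E
python3 - <<'E'
from h import *
for n in ("side","top"):
    c=bot.camera(n); P=cloud(c); 
    m=bot.regions_of(c,"shelf")
    for d in m[:1]:
        Q=P[d["mask"]&(c["range_z"]>0)]; Q=Q[(Q[:,2]>.04)&(Q[:,2]<.07)]
        print(n,"shelf",len(Q),cv2.minAreaRect((Q[:,:2]*1000).astype(np.float32)))
    B=P[(P[...,2]>.038)&(P[...,2]<.075)&(P[...,0]>.54)&(P[...,0]<.72)&(P[...,1]>-.06)&(P[...,1]<.28)]
    print("box",len(B),cv2.minAreaRect((B[:,:2]*1000).astype(np.float32)),np.median(B[:,2]))
    # front edge line
    ys=np.arange(-.02,.23,.015); fx=[(y,np.percentile(B[abs(B[:,1]-y)<.0075][:,0],4)) for y in ys if (abs(B[:,1]-y)<.0075).sum()>5]
    print(np.polyfit(*np.array(fx).T,1))
    G=P[(P[...,2]>-.002)&(P[...,2]<.008)&(P[...,0]>.46)&(P[...,0]<.54)&(P[...,1]>-.1)&(P[...,1]<.2)]
    print("mat z",np.median(G[:,2]))
o=st(); print(go(o,[.4393,-.0068,.10],np.radians(99.1)),go(o,[.4393,-.0068,.10],np.radians(-80.9)))
E
```

```text
side shelf 996 ((627.5372924804688, 110.04747009277344), (281.1046447753906, 107.91309356689453), 89.9504623413086)
box 1758 ((630.052001953125, 109.92848205566406), (111.17733001708984, 281.0101318359375), 0.4021770656108856) 0.049161334096684495
[-0.00398024  0.57710153]
mat z 0.003963042403689276
top shelf 1851 ((629.2671508789062, 110.3021469116211), (110.35792541503906, 280.6636047363281), 0.23934663832187653)
box 2763 ((629.3497314453125, 110.21330261230469), (110.68460083007812, 280.763916015625), 0.04531027376651764) 0.04866290039151688
[-0.00187589  0.57835797]
mat z 0.002787276330382671
t1.50 p[ 0.1937 -0.4609  0.2313] yaw0.3978 f[0.05 0.07 0.3 ] tq[-0.007 -0.002  0.036] w0.0853 g0.0 q6 1.57
(array([ 40.24, -32.35,  13.13]), np.float64(-1.332)) (array([ 40.24, -32.35,  13.13]), np.float64(1.81))
```

>>> carry_out(
  increments=[8.5,0,0,0,-0.18,8.5,0,0,0,-0.18,8.5,0,0,0,-0.18,8.5,0,0,0,-0.18,8.5,0,0,0,-0.18],
)

```text
clock: 2.12
eef_pos: [0.1937, -0.461, 0.2313]
tool_rot: [0.795, 0.607, 0.0, 0.0]
ft_force: [-0.3, 0.5, 0.2]
grip_width: 0.085
grasp_force: 0.0
```

Run:
```python
from h import *
o=st(); print(go(o,[.4393,-.0068,.10],np.radians(99.1)))
```

```text
t2.12 p[ 0.1937 -0.461   0.2313] yaw1.3037 f[-0.26  0.54  0.2 ] tq[-0.037 -0.001 -0.041] w0.0850 g0.0 q6 0.66
(array([50.29, 11.7 , 13.13]), np.float64(-0.426))
```

>>> carry_out(
  increments=[8.5,5,1.2,0.8,0,8.5,5,1.2,0.8,0,8.5,5,1.2,0.8,0,8.5,5,1.2,0.8,0,8.5,5,1.2,0.8,0],
)

```text
clock: 2.75
eef_pos: [0.3196, -0.2351, 0.1913]
tool_rot: [0.797, 0.604, 0.0, 0.001]
ft_force: [0.4, -0.7, -0.5]
grip_width: 0.0848
grasp_force: 0.0
```

>>> carry_out(
  increments=[8.5,5,1.2,0.8,0,8.5,5,1.2,0.8,0,8.5,5,1.2,0.8,0,8.5,5,1.2,0.8,0,8.5,5,1.2,0.8,0],
)

```text
clock: 3.38
eef_pos: [0.445, -0.0102, 0.1513]
tool_rot: [0.797, 0.604, 0.0, 0.0]
ft_force: [1.4, -0.5, 0.6]
grip_width: 0.085
grasp_force: 0.0
```

>>> carry_out(
  increments=[8.5,0,0,0,-0.18,8.5,0,0,0,-0.18,8.5,0,0,0,-0.18,8.5,0,0,0,-0.18,8.5,0,0,0,-0.18],
)

```text
clock: 4.0
eef_pos: [0.4441, -0.0118, 0.1513]
tool_rot: [0.452, 0.892, 0.0, 0.0]
ft_force: [-0.1, 1.0, -0.1]
grip_width: 0.0852
grasp_force: 0.0
```

>>> carry_out(
  increments=[8.5,0,0,0,-0.18,8.5,0,0,0,-0.18,8.5,0,0,0,-0.18,8.5,0,0,0,-0.18,8.5,0,0,0,-0.18],
)

```text
clock: 4.62
eef_pos: [0.4441, -0.0118, 0.1514]
tool_rot: [0.019, 1.0, -0.0, 0.0]
ft_force: [-0.1, 0.5, 0.1]
grip_width: 0.0851
grasp_force: 0.0
```

>>> carry_out(
  increments=[8.5,0,0,0,-0.18,8.5,0,0,0,-0.18,8.5,0,0,0,-0.18,8.5,0,0,0,-0.18,8.5,0,0,0,-0.18],
)

```text
clock: 5.25
eef_pos: [0.4441, -0.0118, 0.1514]
tool_rot: [-0.418, 0.909, -0.0, 0.0]
ft_force: [0.2, -1.4, 0.5]
grip_width: 0.0849
grasp_force: 0.0
```

Run:
```python
from h import *
o=st(); print(go(o,[.4393,-.0068,.10],np.radians(-80.9)))
```

```text
t5.25 p[ 0.4441 -0.0118  0.1514] yaw-2.2794 f[ 0.2  -1.42  0.47] tq[-0.027 -0.026  0.035] w0.0849 g0.0 q6 -0.89
(array([-0.07,  0.69,  5.14]), np.float64(-0.867))
```

>>> carry_out(
  increments=[8.5,-0.07,0.69,0,0,8.5,0,0,1.5,-0.18,8.5,0,0,2,-0.18,8.5,0,0,2,-0.18,8.5,0,0,2,-0.18],
)

```text
clock: 5.88
eef_pos: [0.4391, -0.0065, 0.0759]
tool_rot: [0.71, -0.704, 0.0, -0.0]
ft_force: [-0.7, 0.0, 0.8]
grip_width: 0.0847
grasp_force: 0.0
```

>>> carry_out(
  increments=[6,0,0,1,-0.147,4,0,0,1,0,3,0,0,0,0,3,0,0,0,0,3,0,0,0,0],
)

```text
clock: 6.5
eef_pos: [0.4398, -0.0068, 0.0569]
tool_rot: [0.759, -0.652, 0.0, -0.0]
ft_force: [-0.2, 0.2, 0.2]
grip_width: 0.0298
grasp_force: 0.0
```

Run:
```python
from h import *
o=st(); print(go(o,[.4393,-.0068,.0135],np.radians(-80.9)))
c=bot.camera("side"); p=RM(c).T@(o["eef_pos"]-np.array(c["eye"])); K=np.array(c["mtx"]); u,v=(K@p/p[2])[:2].astype(int)
print(u,v); cv2.imwrite("pics/a.png",cv2.resize(c["pixels"][v-75:v+45,u-80:u+80],(640,480)))
```

```text
t6.50 p[ 0.4398 -0.0068  0.0569] yaw-1.4193 f[-0.17  0.19  0.2 ] tq[-0.03   0.011  0.003] w0.0298 g0.0 q6 -1.74
(array([-0.01,  0.06,  4.34]), np.float64(-0.007))
273 201
```

View pics/a.png

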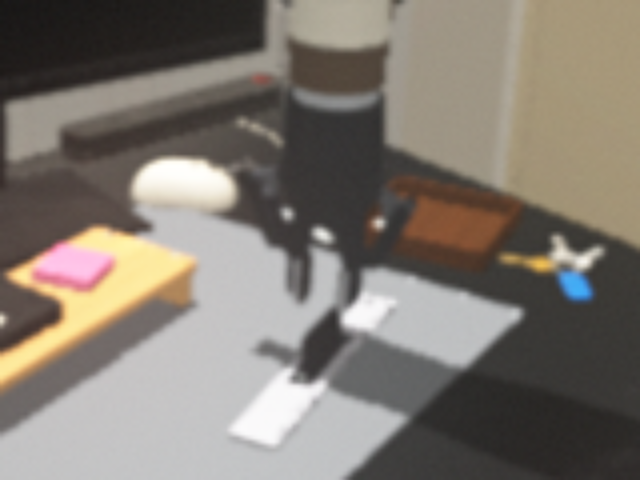

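The fingers straddle the bar (crop px (325,340)), in line with it. I'll lower and grip.

>>> carry_out(
  increments=[3,0,0.05,1.5,0,3,0,0,1.5,0,3,0,0,1.3,0,0,0,0,0,0,0,0,0,0,0],
)

```text
clock: 7.18
eef_pos: [0.4389, -0.0069, 0.0135]
tool_rot: [0.759, -0.651, -0.0, 0.0]
ft_force: [0.9, 0.3, -1.1]
grip_width: 0.0109
grasp_force: 59.4
```

>>> carry_out(
  increments=[0,0,0,0,0,0,0,0,0,0,0,0,0,-1,0,0,0,0,-2,0,0,0,0,0,0],
)

```text
clock: 7.8
eef_pos: [0.4406, -0.0069, 0.0451]
tool_rot: [0.759, -0.651, 0.002, -0.001]
ft_force: [0.4, -0.5, -2.0]
grip_width: 0.0114
grasp_force: 59.4
```

Run:
```python
from h import *
o=st()
print(go(o,[.4393,-.0068,.0135],np.pi))
```

```text
t7.80 p[ 0.4406 -0.0069  0.0451] yaw-1.4184 f[ 0.42 -0.51 -1.98] tq[-0.025 -0.014 -0.054] w0.0114 g59.4 q6 -1.74
(array([-0.03,  0.15,  3.16]), np.float64(1.723))
```

>>> carry_out(
  increments=[0,-0.6,4,0,0,0,0,0,0,0.17,0,0,0,0,0.17,0,0,0,0,0.17,0,0,0,0,0.17],
)

```text
clock: 8.43
eef_pos: [0.3981, -0.007, 0.043]
tool_rot: [-0.496, 0.868, 0.0, -0.0]
ft_force: [0.1, 0.6, -1.9]
grip_width: 0.0109
grasp_force: 59.4
```

>>> carry_out(
  increments=[0,0,0,0,0.17,0,0,0,0,0.17,0,0,0,0,0.17,0,0,0,0,0.17,0,0,0,0,0.17],
)

```text
clock: 9.05
eef_pos: [0.3981, -0.007, 0.043]
tool_rot: [-0.094, 0.996, 0.0, -0.0]
ft_force: [-0.1, 1.4, -2.0]
grip_width: 0.0114
grasp_force: 59.4
```

>>> carry_out(
  increments=[0,0,0,0,0.17,0,0,0,1,0,0,0,0,0.6,0,0,0,0,0,0,0,0,0,0,0],
)

```text
clock: 9.68
eef_pos: [0.3983, -0.007, 0.0272]
tool_rot: [-0.012, 1.0, 0.0, -0.0]
ft_force: [0.5, -0.1, -1.8]
grip_width: 0.0115
grasp_force: 59.4
```

Run:
```python
from h import *
o=st()
print(go(o,[.522,.150,.0285],np.pi))
for n in ("side","top"):
    c=bot.camera(n); P=cloud(c)
    for d in bot.place_of(c,"ruler_tip")[:1]+bot.place_of(c,"ruler")[:1]: print(n,w(c,d["xyz"]),d["p"])
    m=bot.regions_of(c,"ruler")
    if m:
        Q=P[m[0]["mask"]&(c["range_z"]>0)]; Q=Q[(Q[:,2]<.04)&(Q[:,2]>.01)]
        print(cv2.minAreaRect((Q[:,:2]*1000).astype(np.float32)),len(Q), np.linalg.lstsq(np.c_[Q[:,:2]-o["eef_pos"][:2],np.ones(len(Q))],Q[:,2],rcond=None)[0])
    if n=="side": cv2.imwrite("pics/b.png",cv2.resize(c["pixels"][120:300,120:360],(800,600)))
```

```text
t9.68 p[ 0.3983 -0.007   0.0272] yaw-3.1177 f[ 0.53 -0.1  -1.79] tq[-0.011 -0.034 -0.064] w0.0115 g59.4 q6 -0.04
(array([-12.74,  15.4 ,  -0.14]), np.float64(0.024))
side [ 0.52471318 -0.00455323  0.01587533] 0.57
side [ 0.40013192 -0.00656708  0.01882074] 0.57
((401.8388977050781, -6.200965881347656), (250.0436553955078, 41.83964157104492), 1.6439143419265747) 554 [-0.00111667 -0.0182895   0.02445293]
top [0.52441948 0.00241881 0.01519125] 0.73
```

View pics/b.png

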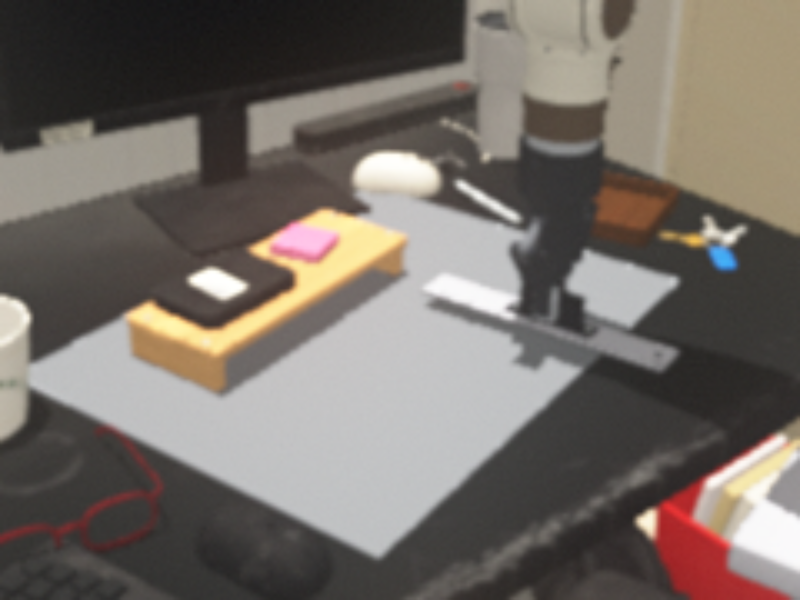

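The ruler is level, with its tip at crop px (435,290) pointing at the shelf. The first probe is at y_s = +40 mm.

>>> carry_out(
  increments=[0,0,0,0,0.024,0,0,5.2,-0.1,0,0,0,5.2,0,0,0,0,5.3,0,0,0,-4,0,0,0],
)

```text
clock: 10.7
eef_pos: [0.436, 0.1542, 0.0281]
tool_rot: [-0.004, 1.0, 0.0, -0.001]
ft_force: [0.1, -0.1, -0.8]
grip_width: 0.011
grasp_force: 59.5
```

>>> carry_out(
  increments=[0,-4,0,0,0,0,-4.3,0,0,0,0,0,0,0.4,0,0,0,0,0.2,0,0,0,0,0,0],
)

```text
clock: 11.32
eef_pos: [0.5196, 0.1496, 0.0217]
tool_rot: [0.0, 1.0, -0.0, -0.001]
ft_force: [0.3, -0.4, -1.9]
grip_width: 0.0115
grasp_force: 59.5
```

Run:
```python
from h import *
o=st(); print(go(o,[.522,.150,.0215],np.pi))
```

```text
t11.32 p[0.5196 0.1496 0.0217] yaw3.1409 f[ 0.3  -0.41 -1.89] tq[ 0.038  0.057 -0.024] w0.0115 g59.5 q6 0.28
(array([-0.24,  0.04,  0.02]), np.float64(-0.001))
```

>>> carry_out(
  increments=[0,0,0,0.03,0,0,0,0,0.02,0,0,0,0,0,0,0,0,0,0,0,0,0,0,0,0],
)

```text
clock: 11.95
eef_pos: [0.5215, 0.1499, 0.0218]
tool_rot: [0.0, 1.0, 0.0, 0.0]
ft_force: [-0.0, 0.6, -1.7]
grip_width: 0.0108
grasp_force: 59.5
```

Run:
```python
from h import *
o=st()
```

```text
t11.95 p[0.5215 0.1499 0.0218] yaw3.1407 f[-0.03  0.57 -1.72] tq[ 0.026  0.036 -0.019] w0.0108 g59.5 q6 0.28
```

>>> carry_out(
  increments=[0,0,0,0.05,0,0,0,0,0,0,0,0,0,0,0,0,0,0,0,0,0,0,0,0,0],
)

```text
clock: 12.58
eef_pos: [0.5215, 0.1499, 0.0213]
tool_rot: [0.0, 1.0, 0.0, 0.0]
ft_force: [-0.1, 0.7, -1.3]
grip_width: 0.0108
grasp_force: 59.5
```

>>> carry_out(
  increments=[0,0,0,0.02,0,0,0,0,0,0,0,0,0,0,0,0,0,0,0,0,0,0,0,0,0],
)

```text
clock: 13.2
eef_pos: [0.5215, 0.1499, 0.0211]
tool_rot: [0.0, 1.0, -0.0, 0.0]
ft_force: [-0.1, -0.3, -1.4]
grip_width: 0.0109
grasp_force: 59.5
```

Run:
```python
from h import *
o=st()
```

```text
t13.20 p[0.5215 0.1499 0.0211] yaw3.1408 f[-0.08 -0.25 -1.37] tq[0.05  0.015 0.009] w0.0109 g59.5 q6 0.28
```

>>> carry_out(
  increments=[0,0,0,0.04,0,0,0,0,0,0,0,0,0,0,0,0,0,0,0,0,0,0,0,0,0],
)

```text
clock: 13.82
eef_pos: [0.5215, 0.1499, 0.0207]
tool_rot: [0.0, 1.0, 0.0, 0.0]
ft_force: [0.2, -0.2, -1.8]
grip_width: 0.0109
grasp_force: 59.5
```

Run:
```python
from h import *
o=st()
```

```text
t13.82 p[0.5215 0.1499 0.0207] yaw3.1408 f[ 0.23 -0.19 -1.81] tq[-0.026  0.018 -0.009] w0.0109 g59.5 q6 0.28
```

>>> carry_out(
  increments=[0,0,0,0.05,0,0,0,0,0,0,0,0,0,0,0,0,0,0,0,0,0,0,0,0,0],
)

```text
clock: 14.45
eef_pos: [0.5215, 0.1499, 0.0202]
tool_rot: [0.0, 1.0, 0.0, -0.0]
ft_force: [-0.1, 0.7, -0.5]
grip_width: 0.0108
grasp_force: 59.5
```

Run:
```python
from h import *
o=st()
```

```text
t14.45 p[0.5215 0.1499 0.0202] yaw3.1408 f[-0.09  0.73 -0.46] tq[0.047 0.033 0.008] w0.0108 g59.5 q6 0.28
```

>>> carry_out(
  increments=[0,0,0,0.03,0,0,0,0,0,0,0,0,0,0,0,0,0,0,0,0,0,0,0,0,0],
)

```text
clock: 15.08
eef_pos: [0.5215, 0.1499, 0.0199]
tool_rot: [0.0, 1.0, 0.0, -0.0]
ft_force: [-0.4, -0.3, -1.7]
grip_width: 0.011
grasp_force: 59.5
```

```bash
cat >> h.py <<'E'
def avg(n=5):
    F=[]
    for i in range(n): 
        bot.camera("side"); o=bot.get_obs(); F.append(np.r_[o["ft_force"],o["ft_torque"]])
    print("avg",np.round(np.mean(F,0),3),"sd",np.round(np.std(F,0),2)); return st()
E
python3 -c "
from h import *
avg()"
```

```text
avg [-0.18   0.405 -1.243  0.003  0.021  0.026] sd [0.28 0.28 0.49 0.02 0.03 0.03]
t15.32 p[0.5215 0.1499 0.0199] yaw3.1408 f[ 0.23  0.1  -1.18] tq[ 0.012  0.013 -0.036] w0.0111 g59.5 q6 0.28
```

>>> carry_out(
  increments=[0,0,0,-0.7,0,0,0,-4,0,0,0,0,-4,0,0,0,0,0,0.55,0,0,0,0,0,0],
)

```text
clock: 15.95
eef_pos: [0.5213, 0.07, 0.0213]
tool_rot: [0.001, 1.0, 0.0, -0.0]
ft_force: [0.1, -0.0, -2.2]
grip_width: 0.0107
grasp_force: 59.6
```

>>> carry_out(
  increments=[0,0,0,0.04,0,0,0,0,0,0,0,0,0,0,0,0,0,0,0,0,0,0,0,0,0],
)

```text
clock: 16.58
eef_pos: [0.5214, 0.07, 0.021]
tool_rot: [0.0, 1.0, 0.0, 0.0]
ft_force: [-0.2, -0.4, -2.2]
grip_width: 0.0108
grasp_force: 59.6
```

```bash
python3 -c "
from h import *
avg(4)"
```

```text
avg [ 0.166  0.392 -1.954 -0.014 -0.002 -0.033] sd [0.46 0.64 0.56 0.02 0.02 0.01]
t16.77 p[0.5214 0.0699 0.021 ] yaw3.1407 f[ 0.13  1.4  -1.74] tq[-0.03  -0.033 -0.046] w0.0114 g59.6 q6 0.13
```

>>> carry_out(
  increments=[0,0,0,0.04,0,0,0,0,0,0,0,0,0,0,0,0,0,0,0,0,0,0,0,0,0],
)

```text
clock: 17.4
eef_pos: [0.5216, 0.0699, 0.0207]
tool_rot: [0.0, 1.0, -0.0, 0.0]
ft_force: [-0.5, -0.9, -0.5]
grip_width: 0.0111
grasp_force: 59.6
```

```bash
python3 -c "
from h import *
avg(4)"
```

```text
avg [-0.243 -0.263 -0.453 -0.034 -0.082 -0.037] sd [0.4  0.64 0.48 0.03 0.02 0.02]
t17.60 p[0.5215 0.0699 0.0207] yaw3.1408 f[-0.75 -1.11 -0.09] tq[-0.08  -0.109 -0.064] w0.0110 g59.7 q6 0.13
```

>>> carry_out(
  increments=[0,0,0,0.03,0,0,0,0,0,0,0,0,0,0,0,0,0,0,0,0,0,0,0,0,0],
)

```text
clock: 18.23
eef_pos: [0.5216, 0.0699, 0.0204]
tool_rot: [0.0, 1.0, 0.0, 0.0]
ft_force: [-0.7, 0.6, 1.3]
grip_width: 0.0111
grasp_force: 59.9
```

```bash
python3 -c "
from h import *
avg(10)"
```

```text
avg [-0.158 -0.267  0.925 -0.036 -0.223 -0.001] sd [0.41 0.68 0.39 0.04 0.02 0.02]
t18.73 p[0.5216 0.0699 0.0204] yaw3.1408 f[-0.13 -1.23  0.94] tq[-0.051 -0.258  0.02 ] w0.0111 g59.9 q6 0.13
```

>>> carry_out(
  increments=[0,0,0,-0.4,0,0,0,-2.5,0,0,0,0,0,0.3,0,0,0,0,0.1,0,0,0,0,0,0],
)

```text
clock: 19.35
eef_pos: [0.5217, 0.0454, 0.0205]
tool_rot: [0.0, 1.0, 0.0, 0.0]
ft_force: [-0.4, 0.5, -0.0]
grip_width: 0.0111
grasp_force: 59.9
```

```bash
python3 -c "
from h import *
avg(14)"
```

```text
avg [ 0.316  0.119  0.918  0.055 -0.263  0.025] sd [0.39 0.67 0.52 0.07 0.03 0.04]
t20.05 p[0.5215 0.045  0.0204] yaw3.1409 f[0.13 0.26 1.52] tq[ 0.133 -0.274  0.037] w0.0109 g59.9 q6 0.09
```

Sideways moments of opposite sign at y=70 and y=45 mm put the plate at about y=60 mm. I'll press there and draw slowly.

>>> carry_out(
  increments=[0,0,0,-0.4,0,0,0,1.5,0,0,0,0,0,0.3,0,0,0,0,0.12,0,0,0,0,0,0],
)

```text
clock: 20.68
eef_pos: [0.5219, 0.0601, 0.0204]
tool_rot: [0.0, 1.0, 0.0, 0.0]
ft_force: [-0.2, 0.8, 1.3]
grip_width: 0.0111
grasp_force: 60.0
```

```bash
python3 -c "
from h import *
avg(10)"
```

```text
avg [ 0.202  0.375  0.864  0.044 -0.326  0.055] sd [0.45 0.36 0.7  0.03 0.05 0.03]
t21.18 p[0.5217 0.0598 0.0203] yaw3.1406 f[0.81 0.32 0.58] tq[-0.005 -0.394  0.002] w0.0110 g60.1 q6 0.12
```

>>> carry_out(
  increments=[0,0.2,0,0.01,0,0,0.5,0,0,0,0,0.8,0,0,0,0,1,0,0,0,0,1,0,0,0],
)

```text
clock: 21.8
eef_pos: [0.4856, 0.0599, 0.0201]
tool_rot: [0.0, 1.0, -0.0, 0.0]
ft_force: [0.4, 0.5, 2.6]
grip_width: 0.0108
grasp_force: 60.1
```

```bash
python3 -c "
from h import *
avg(5)"
```

```text
avg [-1.08   0.257  3.652 -0.063 -0.328 -0.006] sd [0.72 0.35 0.86 0.03 0.06 0.03]
t22.05 p[0.4861 0.06   0.0201] yaw3.1409 f[-0.38  0.29  2.91] tq[-0.115 -0.305  0.006] w0.0113 g60.2 q6 0.12
```

>>> carry_out(
  increments=[0,0,0,-0.02,0,0,0.5,0,0,0,0,1,0,0,0,0,1,0,0,0,0,0.5,0,0,0],
)

```text
clock: 22.68
eef_pos: [0.4555, 0.0599, 0.0203]
tool_rot: [0.0, 1.0, -0.0, -0.0]
ft_force: [1.5, 0.1, 2.0]
grip_width: 0.0111
grasp_force: 60.1
```

Run:
```python
from h import *
o=avg(5)
c=bot.camera("side"); cv2.imwrite("pics/c.png",cv2.resize(c["pixels"][160:240,150:270],(720,480)))
for n in("side","top"):
    c=bot.camera(n); print([(w(c,d["xyz"]),d["p"]) for d in bot.place_of(c,"plate")])
```

```text
avg [-6.350e-01 -1.420e-01  2.464e+00 -1.100e-02 -2.450e-01 -1.000e-03] sd [0.32 0.36 0.25 0.03 0.02 0.02]
t22.93 p[0.4562 0.06   0.0202] yaw3.1408 f[-0.65 -0.55  2.74] tq[-0.032 -0.256  0.022] w0.0110 g60.1 q6 0.13
[(array([0.57980539, 0.04579695, 0.00283973]), 0.38)]
[]
```

View pics/c.png

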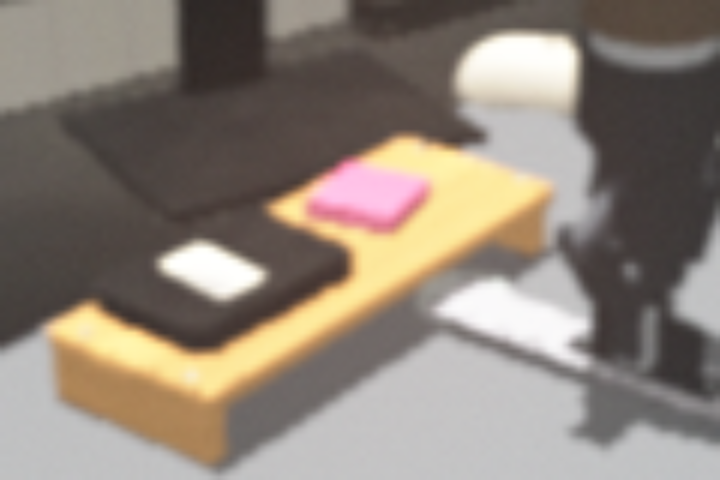

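The grey plate rim shows at crop px (430,300) beside the ruler tip, so it is following. I'll keep drawing.

>>> carry_out(
  increments=[0,0.5,0,0,0,0,1,0,0,0,0,1,0,0,0,0,1,0,0,0,0,0.5,0,0,0],
)

```text
clock: 23.8
eef_pos: [0.4155, 0.06, 0.0203]
tool_rot: [0.0, 1.0, -0.0, -0.0]
ft_force: [-0.2, -0.5, 1.4]
grip_width: 0.011
grasp_force: 60.0
```

>>> carry_out(
  increments=[0,0.5,0,0,0,0,1,0,0,0,0,1,0,0,0,0,0.7,0,0,0,0,0.3,0,0,0],
)

```text
clock: 24.42
eef_pos: [0.3809, 0.06, 0.0203]
tool_rot: [0.0, 1.0, 0.0, 0.0]
ft_force: [0.5, 0.1, 1.3]
grip_width: 0.011
grasp_force: 60.0
```

Run:
```python
from h import *
o=avg(3)
for n in("side","top"):
    c=bot.camera(n); print([(w(c,d["xyz"]),d["p"]) for d in bot.place_of(c,"plate")])
    m=bot.regions_of(c,"plate")
    if m:
        Q=cloud(c)[m[0]["mask"]&(c["range_z"]>0)]; print(m[0]["p"],len(Q),Q.min(0),Q.max(0),cv2.minEnclosingCircle((Q[:,:2]*1000).astype(np.float32)))
cv2.imwrite("pics/d.png",cv2.resize(c["pixels"][130:260,160:340],(720,520)))
```

```text
avg [-0.508  0.3    2.701 -0.033 -0.254 -0.013] sd [0.57 0.19 0.13 0.01 0.02 0.02]
t24.57 p[0.381  0.06   0.0202] yaw3.1408 f[-0.35  0.52  2.6 ] tq[-0.027 -0.24  -0.027] w0.0111 g60.1 q6 0.16
[(array([0.50395571, 0.04445356, 0.00358869]), 0.44)]
[(array([ 0.48375445, -0.29414734, -0.00583554]), 0.62), (array([0.50526222, 0.0514422 , 0.00051622]), 0.57)]
```

View pics/d.png

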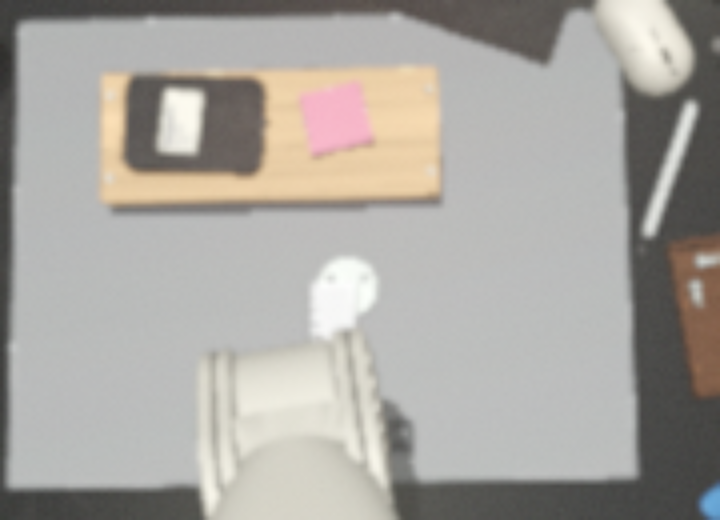

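The top view shows the plate at crop px (348,280), well clear of the shelf front and just right of the ruler. Next I'll lift the ruler, turn it and lay it across the front of the mat.

>>> carry_out(
  increments=[0,0,0,-1,0,0,0,0,-4,0,0,0,0,0,-0.18,0,0,0,0,-0.18,0,0,0,0,-0.18],
)

```text
clock: 25.5
eef_pos: [0.3809, 0.0599, 0.0704]
tool_rot: [-0.269, 0.963, 0.0, -0.0]
ft_force: [-0.4, -0.3, -1.3]
grip_width: 0.0108
grasp_force: 59.5
```

>>> carry_out(
  increments=[0,0,0,0,-0.18,0,0,0,0,-0.18,0,0,0,0,-0.18,0,0,0,0,-0.18,0,0,0,0,-0.17],
)

```text
clock: 26.12
eef_pos: [0.3808, 0.0599, 0.0703]
tool_rot: [-0.657, 0.754, 0.0, -0.001]
ft_force: [-0.1, -0.3, -1.7]
grip_width: 0.011
grasp_force: 59.5
```

>>> carry_out(
  increments=[0,0,0,0,-0.14,0,-1,-1.4,0,0,0,0,0,3,0,0,0,0,2,0,0,0,0,0,0],
)

```text
clock: 26.75
eef_pos: [0.3947, 0.0703, 0.0191]
tool_rot: [-0.706, 0.708, 0.001, -0.001]
ft_force: [-0.6, 0.1, -1.1]
grip_width: 0.0109
grasp_force: 59.5
```

Run:
```python
from h import *
o=avg(4)
c=bot.camera("side"); P=cloud(c); m=bot.regions_of(c,"ruler")
if m:
    Q=P[m[0]["mask"]&(c["range_z"]>0)]; Q=Q[Q[:,2]<.04]
    Q=Q[abs(Q[:,1]-o["eef_pos"][1])>.055]
    print(len(Q),cv2.minAreaRect((Q[:,:2]*1000).astype(np.float32)),np.linalg.lstsq(np.c_[Q[:,:2]-o["eef_pos"][:2],np.ones(len(Q))],Q[:,2],rcond=None)[0])
```

```text
avg [ 0.372  0.271 -1.387 -0.    -0.011 -0.006] sd [0.6  0.21 0.46 0.01 0.02 0.02]
t26.95 p[0.3966 0.0703 0.021 ] yaw-1.5730 f[ 0.18  0.34 -1.21] tq[ 0.011 -0.039 -0.026] w0.0112 g59.5 q6 -1.39
337 ((400.62518310546875, 60.60198974609375), (277.6247253417969, 50.446083068847656), 88.98372650146484) [-0.02155881  0.01207638  0.0160012 ]
```

>>> carry_out(
  increments=[0,0,0,0.5,0,0,0,0,0.2,0,0,0,0,0.05,0,0,0,0,0.03,0,0,0,0,0,0],
)

```text
clock: 27.68
eef_pos: [0.3952, 0.0699, 0.0127]
tool_rot: [-0.707, 0.708, 0.0, -0.0]
ft_force: [-2.1, -1.0, 4.7]
grip_width: 0.0109
grasp_force: 60.7
```

Run:
```python
from h import *
o=avg(4)
```

```text
avg [-2.680e+00 -3.700e-01  5.389e+00 -8.300e-02  5.040e-01  3.000e-03] sd [0.46 0.53 0.36 0.02 0.02 0.02]
t27.88 p[0.3952 0.0699 0.0128] yaw-1.5725 f[-2.48 -0.99  5.16] tq[-0.098  0.534  0.   ] w0.0110 g60.7 q6 -1.39
```

>>> carry_out(
  increments=[3,0,0,0,0,4,0,0,0,0,4,0,0,-2,0,4,0,0,-5,0,8.5,0,-5,-3,0],
)

```text
clock: 28.5
eef_pos: [0.4433, 0.0699, 0.1141]
tool_rot: [-0.707, 0.707, 0.001, -0.001]
ft_force: [0.7, 0.6, 0.3]
grip_width: 0.057
grasp_force: 0.0
```

Run:
```python
from h import *
o=st()
for n in("side","top"):
    c=bot.camera(n); P=cloud(c)
    for t in("plate","ruler","tray"): print(n,t,[(w(c,d["xyz"]),d["p"]) for d in bot.place_of(c,t)])
    for d in bot.regions_of(c,"plate")[:3]:
        Q=P[d["mask"]&(c["range_z"]>0)]; print(d["p"],len(Q),Q.min(0),Q.max(0),cv2.minEnclosingCircle((Q[:,:2]*1000).astype(np.float32)))
    for d in bot.regions_of(c,"ruler")[:1]:
        Q=P[d["mask"]&(c["range_z"]>0)]; Q=Q[(Q[:,2]<.02)]; print("ruler",np.percentile(Q[:,2],[3,50,97]),cv2.minAreaRect((Q[:,:2]*1000).astype(np.float32)))
    if n=="side": cv2.imwrite("pics/e.png",cv2.resize(c["pixels"][150:280,180:340],(720,585)))
```

```text
t28.50 p[0.4433 0.0699 0.1141] yaw-1.5714 f[0.71 0.64 0.32] tq[ 0.026 -0.181  0.044] w0.0570 g0.0 q6 -1.41
side plate [(array([0.50464673, 0.04637753, 0.00179681]), 0.56), (array([0.6371055 , 0.16834501, 0.04776112]), 0.17)]
side ruler [(array([0.39913714, 0.06610715, 0.00135056]), 0.92)]
side tray [(array([ 4.81932037e-01, -2.96062962e-01,  3.78814912e-04]), 0.88)]
ruler [0.00520401 0.0091896  0.01615657] ((397.28778076171875, 75.21342468261719), (249.087158203125, 43.430686950683594), 89.877197265625)
top plate [(array([0.50439524, 0.0510585 , 0.00473417]), 0.61)]
top ruler []
top tray [(array([ 0.48056051, -0.29279182, -0.00208703]), 0.94)]
ruler [-0.00022077  0.00463308  0.01828658] ((480.9318542480469, -291.83636474609375), (128.8492431640625, 129.7443084716797), 8.111923217773438)
```

View pics/e.png

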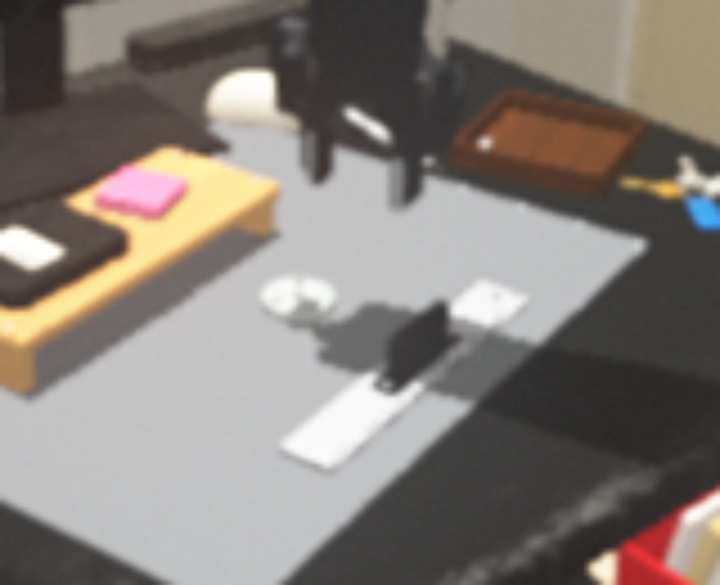

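The ruler lies flat (crop px (400,380)) and the plate is free at (298,300). I'll turn 45° for clearance and move over the plate.

>>> carry_out(
  increments=[7,2.1,-5.9,0,0,7,0,0,0,0.18,7,0,0,1,0.18,7,0,0,1,0.18,7,0,0,0,0.18],
)

```text
clock: 29.72
eef_pos: [0.5032, 0.0487, 0.0912]
tool_rot: [-0.409, 0.912, 0.0, -0.001]
ft_force: [-0.8, -0.5, -0.7]
grip_width: 0.0704
grasp_force: 0.0
```

Run:
```python
from h import *
for n in("side","top"):
    c=bot.camera(n); P=cloud(c); g=c["pixels"].astype(int).min(2)
    m=(g>185)&(abs(P[...,0]-.505)<.045)&(abs(P[...,1]-.049)<.045)&(P[...,2]<.025)&(P[...,2]>0)
    if m.sum()>10:
        Q=P[m]; print(n,m.sum(),cv2.minEnclosingCircle((Q[:,:2]*1000).astype(np.float32)),Q.mean(0),Q.min(0),Q.max(0))
    print([(w(c,d["xyz"]),d["p"]) for d in bot.place_of(c,"plate")[:1]])
o=st(); print(go(o,[.505,.049,.03]))
```

```text
side 114 ((506.33404541015625, 55.94496154785156), 52.89271926879883) [0.52464284 0.07143313 0.00434007] [0.46439715 0.02114181 0.00115241] [0.54962028 0.09375124 0.01326209]
[(array([0.50628952, 0.0445237 , 0.00203035]), 0.66)]
[]
t29.93 p[0.5042 0.0489 0.0923] yaw-2.2894 f[ 0.1  -0.11  0.08] tq[-0.021 -0.054 -0.061] w0.0704 g0.0 q6 -0.76
(array([-0.06, -0.06,  6.23]), 0)
```

>>> carry_out(
  increments=[7,-0.05,-0.1,3,0,7,0,0,3,0,7,0,0,2,0,6.2,0,0,0.9,0,6.2,0,0,0,0],
)

```text
clock: 30.55
eef_pos: [0.5051, 0.0486, 0.0032]
tool_rot: [-0.412, 0.911, 0.0, -0.0]
ft_force: [-0.3, 0.3, -0.2]
grip_width: 0.062
grasp_force: 0.0
```

Run:
```python
from h import *
avg(3)
```

```text
avg [-0.041  0.191 -0.047  0.024 -0.012 -0.01 ] sd [0.36 0.4  0.46 0.02 0.02 0.02]
t30.70 p[0.5063 0.0487 0.0044] yaw-2.2919 f[-0.31  0.53 -0.52] tq[ 0.011 -0.007 -0.024] w0.0617 g0.0 q6 -0.75
```

>>> carry_out(
  increments=[6.2,0,0,0.2,0,6.2,0,0,0.1,0,0,0,0,0,0,0,0,0,0,0,0,0,0,0,0],
)

```text
clock: 31.32
eef_pos: [0.5057, 0.0486, 0.0008]
tool_rot: [-0.412, 0.911, -0.0, 0.0]
ft_force: [-0.9, 0.7, 3.9]
grip_width: 0.047
grasp_force: 61.7
```

Run:
```python
from h import *
avg(2)
```

```text
avg [-0.313  0.255  4.377  0.017  0.169 -0.018] sd [0.2  0.09 0.52 0.   0.04 0.03]
t31.43 p[0.5057 0.0486 0.0008] yaw-2.2924 f[-0.51  0.16  4.9 ] tq[0.016 0.212 0.012] w0.0473 g61.8 q6 -0.75
```

>>> carry_out(
  increments=[0,0,0,-1,0,0,0,0,-4,0,0,0,0,-4,0,0,0,0,0,0,0,0,0,0,0],
)

```text
clock: 32.05
eef_pos: [0.5047, 0.0485, 0.09]
tool_rot: [-0.412, 0.911, 0.0, -0.0]
ft_force: [0.2, 0.1, -1.3]
grip_width: 0.047
grasp_force: 62.0
```

Run:
```python
from h import *
o=st(); print(go(o,[.476,-.303,.0045]))
c=bot.camera("side"); print([(w(c,d["xyz"]),d["p"]) for d in bot.place_of(c,"plate")[:2]])
```

```text
t32.05 p[0.5047 0.0485 0.09  ] yaw-2.2923 f[ 0.22  0.13 -1.32] tq[ 0.023  0.004 -0.037] w0.0470 g62.0 q6 -0.75
(array([ 28.28, -21.07,   8.55]), 0)
[(array([0.50328115, 0.04397316, 0.09186991]), 0.38)]
```

The plate is held and lifted. Now I'll carry it to the tray.

>>> carry_out(
  increments=[0,3,-2.2,0,0,0,4,-3,0,0,0,4,-3,0,0,0,4,-3,0,0,0,4,-3,0,0],
)

```text
clock: 32.78
eef_pos: [0.4852, -0.189, 0.0889]
tool_rot: [-0.412, 0.911, 0.001, -0.001]
ft_force: [0.8, 0.4, -1.2]
grip_width: 0.0471
grasp_force: 62.0
```

>>> carry_out(
  increments=[0,4,-3,0,0,0,3.3,-2.4,0,0,0,2,-1.5,0,0,0,0,0,2,0,0,0,0,2,0],
)

```text
clock: 33.4
eef_pos: [0.4757, -0.3034, 0.0484]
tool_rot: [-0.411, 0.911, 0.001, -0.001]
ft_force: [-0.8, 0.5, -1.1]
grip_width: 0.0468
grasp_force: 62.0
```

Run:
```python
from h import *
o=avg(2); print(go(o,[.476,-.303,.0045]))
c=bot.camera("side"); print([(w(c,d["xyz"]),d["p"]) for d in bot.place_of(c,"plate")[:2]])
```

```text
avg [-0.604  0.433 -2.357  0.013  0.069  0.006] sd [0.22 0.1  0.91 0.01 0.01 0.  ]
t33.50 p[ 0.4738 -0.3017  0.0465] yaw-2.2928 f[-0.83  0.54 -1.45] tq[0.019 0.063 0.002] w0.0473 g62.0 q6 -1.42
(array([-0.05, -0.29,  4.19]), 0)
[(array([ 0.4757442 , -0.30452292,  0.04783026]), 0.62)]
```

>>> carry_out(
  increments=[0,0,-0.2,2,0,0,0,0,1.5,0,0,0,0,0.5,0,0,0,0,0.15,0,0,0,0,0,0],
)

```text
clock: 34.22
eef_pos: [0.4786, -0.3047, 0.0094]
tool_rot: [-0.412, 0.911, -0.0, 0.0]
ft_force: [0.1, 0.3, -0.5]
grip_width: 0.0473
grasp_force: 62.0
```

>>> carry_out(
  increments=[0,0,0,0,0,5.2,0,0,0,0,5.8,0,0,0,0,6,0,0,0,0,6,0,0,0,0],
)

```text
clock: 34.85
eef_pos: [0.4784, -0.3046, 0.009]
tool_rot: [-0.412, 0.911, -0.0, 0.0]
ft_force: [0.0, 0.2, -0.2]
grip_width: 0.0601
grasp_force: 0.0
```

>>> carry_out(
  increments=[6,0,0,-1,0,6,0,0,-4,0,6,0,0,-5,0,6,0,0,-5,0,6,0,0,0,0],
)

```text
clock: 35.48
eef_pos: [0.4813, -0.3065, 0.165]
tool_rot: [-0.412, 0.911, -0.005, 0.003]
ft_force: [0.1, 0.3, 0.2]
grip_width: 0.0601
grasp_force: 0.0
```

>>> carry_out(
  increments=[6,4,4,0,0,6,4,4,0,0,6,4,4,0,0,6,0,0,0,0,6,0,0,0,0],
)

```text
clock: 36.1
eef_pos: [0.3093, -0.3157, 0.159]
tool_rot: [-0.412, 0.911, -0.0, 0.0]
ft_force: [0.1, 0.4, -0.8]
grip_width: 0.0601
grasp_force: 0.0
```

Run:
```python
from h import *
o=st()
I=[]
for n in("side","top"):
    c=bot.camera(n)
    for t in("plate","ruler","mouse_black","hard_drive","tumbler"): print(n,t,[(np.round(w(c,d["xyz"]),3),d["p"]) for d in bot.place_of(c,t)[:2]])
    I.append(cv2.resize(c["pixels"][120:300,150:410],(780,540)) if n=="top" else None)
cv2.imwrite("pics/f.png",I[1])
```

```text
t36.10 p[ 0.3093 -0.3157  0.159 ] yaw-2.2930 f[ 0.1   0.42 -0.84] tq[ 0.039 -0.015  0.03 ] w0.0601 g0.0 q6 -1.64
side plate [(array([ 0.475, -0.308,  0.007]), 0.61)]
side ruler []
side mouse_black [(array([0.407, 0.377, 0.001]), 0.66)]
side hard_drive [(array([ 0.676, -0.384, -0.001]), 0.62), (array([0.636, 0.17 , 0.049]), 0.57)]
side tumbler [(array([ 0.678, -0.384, -0.003]), 0.56), (array([0.631, 0.112, 0.003]), 0.29)]
top plate [(array([ 0.477, -0.302,  0.004]), 0.71)]
top ruler [(array([0.393, 0.07 , 0.   ]), 0.61)]
top mouse_black [(array([0.412, 0.378, 0.003]), 0.95)]
top hard_drive [(array([0.634, 0.172, 0.048]), 0.95)]
top tumbler [(array([ 0.679, -0.388, -0.   ]), 0.69)]
```

View pics/f.png

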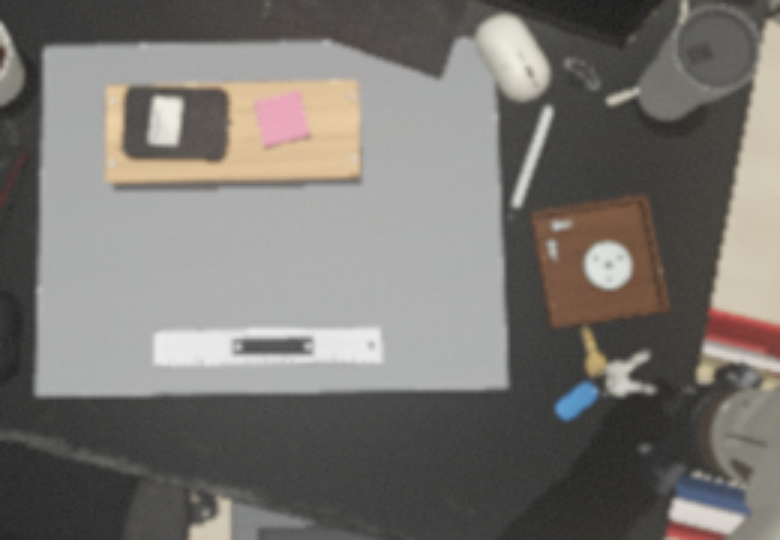

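The plate lies in the tray at crop px (608,265), clear of the screws. The ruler lies flat at (268,346), and nothing else has moved.

```bash
python3 -c "
from workcell import bot
print(bot.job_done())"
```

```text
the job is handed in; nothing more can be done
None
```

The job is handed in at about 36 s: the plate is in the tray beside the screws, the ruler lies flat on the mat, the other things on the desk look unmoved, and the largest press I read while drawing the plate was about 5 N (limit 7 N).

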